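# Drift a broken leg stub out of a pantry shelf riser

## Robot

A 6-joint arm with a two-finger parallel gripper is mounted at the origin on the work surface. World frame = base frame: x ahead of the robot, y to its left, z up, the work surface at z = 0. Lengths are in m, angles in degrees, forces in N, time in s.
With the tool pointing down it reaches from about 0.25 to 0.725 m from the base axis. Payload 9.7 kg.
Tool frame: the origin (TCP) lies at the very end of the fingers, on their centre line; the grasp point (between the pads) lies 19 mm behind it; z points along the fingers, y is the direction in which the jaws open and shut (so a half turn about z gives the same grasp; the last joint's range is limited). The gripper opens to 85 mm and grips with 20 to 120 N. Pads are 22 mm wide; open, the fingers measure 114 mm over their backs; the gripper's body (76 mm by 85 mm) begins 54 mm behind the grasp point. The pads swing forward as they close: fully open they stand 13 mm farther back than shut.
Start: joints at [66.463, 4.979, 10.078, 95.1, 0, 90], TCP at [0.22, 0.504, 0.231] pointing down, gripper open.
Joint ranges: [-179.16, 179.16], [-48.56, 103.87], [-65.8, 70.77], [-126.05, 130.52], [-82.76, 87.17], [-180, 180]. Speed limits (degrees/s): [127.2, 127.2, 147.25, 180, 180, 180].

## Interface

Orientations are given as [roll, pitch, yaw] about the fixed x, y, z axes, in that order (R = Rz(yaw) Ry(pitch) Rx(roll)).
In Python, from workcell import bot gives the robot as it stands. The module is installed in compiled form; this text tells all that it offers.
- The arm moves only by the tool arm_command, never from a script. Its argument "increments" is a list of rows, each a list of 7 numbers: the gripper command: -1 is fully open, 1 is shut, values between are in proportion, then the shift along the tool's x, y, z in cm, then the turn, a rotation vector about the tool's x, y, z in degrees. In form: [[gripper, x, y, z, rx, ry, rz], ...]. A call has 1 to 10 rows; each row shifts and turns the commanded pose from where the row before left it, along the tool's axes as they then stand; what a row does not reach is not made up. A row lasts 1/8 s, in which the tool goes at most 62.5 mm and 10.7 degrees, less where a joint would pass 70% of its speed; a pose out of reach is approached as far as the arm can. A call is refused whole if a number of a shift passes 6.25 or a number of a turn 10.7, either way. A call with a gripper value outside its range is refused whole. The fingers move at their own pace and stop on an object; "grip_force" is the grip in N (left out, the last holds). Time passes only in rows, so rows that do not move let the fingers close. It gives the time, the measured TCP pose, the force and the opening at its end, in the units of the state.
- bot.get_obs(): the state, without advancing time (a new reading comes with each control period).
- bot.camera(name): name is "scene" or "side" or "wrist"; returns a dict with "color" (400x640x3 uint8, red, green, blue), "fx", "fy", "cx", "cy" (pixels), "origin" and "attitude" of the camera in the world. Camera axes: x right, y up, looking along -z (the intrinsics and any distortion apply to the point x, -y, -z); pixel columns grow to the right and rows downward; lengths in m; the calibration is good to about 2 mm. The wrist camera is an equidistant fisheye: a pixel r from the principal point sees the ray r / f radians off the axis. A picture is of the moment at which its call begins. There is no depth.
- bot.job_done(): hands the job in, once; it reports no verdict.
The state is a dict: "time": time; "q": joint angles; "qd": joint speeds; "joint_efforts": joint torques, N m; "ee_pos": TCP position; "tcp_rot": TCP orientation; "wrist_force": force on the tool from outside, world axes, zero at the start; "torque": the same for the moment, N m; "opening": finger opening in m.
Only numpy, scipy, OpenCV 4.12 (cv2) and the standard library are available. Lean on these libraries where they do the work, as an engineer would, in place of code of your own. Each camera call takes 0.05 s, during which the arm holds its last target. There are 200 camera calls.

## Task

A broken-off leg stub is stuck in one of the two leg sockets of the white shelf riser. Take the wooden-handled drift from its block, find the socket with the rod's tip by feel (the rod sits off-centre in the handle) and push the stub gently down and right through, so that it drops into the clear tray beneath; then draw the drift out and stand it back in its block. Do not bear hard on the riser or the stub, and leave the sound leg pin and the small tin on the riser where they are.

Things in the scene. Friction and masses are not known exactly. Their poses are not given: they have to be found in the camera images.
- riser: White steel shelf riser, fixed, 120 (x) x 244 (y) x 130 mm high. Origin on the table under its middle; z up. Deck top at z 120 mm. At y = +85 and -85 mm, collars (44 x 44 mm, top at z 130) hold the leg sockets. A clear tray (88 x 205 mm, 45 mm high, 3 mm floor) stands on the table under both sockets, part of the riser. The light riser must not take over 30 N from the drift.
- mouth_l (a point): Centre of the mouth (top) of the leg socket at the riser's y = +85 mm; z up. The socket is a vertical round bore, 17.7 mm diameter and 20 mm long; from 22 to 40 mm below the mouth two sprung pads, on its +x and -x sides, clamp what is in it; below them the way is open.
- mouth_r (a point): Centre of the mouth (top) of the leg socket at the riser's y = -85 mm; z up; made like the other.
- stub: Broken leg stub to drive out: grey plastic cylinder, 17 mm diameter, 26 mm long, about 30 g. Origin at its centre, z along its axis. Sits in either socket, top 5 to 11 mm below the mouth. The pads hold it by friction, 7 to 13 N, until its top has passed them (drift tip 40 mm or a little more below the mouth); then it drops into the tray. Cracks if pressed with over 30 N.
- pin: The sound leg pin in the other socket, to be left alone: grey plastic cylinder, 17 mm diameter, 62 mm long, standing about 29 mm out of its collar. Origin on its axis, 13 mm above its lower end; z up.
- tin: Small plain steel tin, 52 mm diameter, 30 mm high, standing loose on the middle of the riser's deck, to be left alone. Origin at the centre of its underside.
- drift: Drift, 170 g: square wooden handle 36 x 36 x 60 mm; below it a round steel rod, 15 mm diameter, 90 mm long (last 2.5 mm tapered to 13.4). Origin at the centre of the handle's underside, z up, x and y square to its sides. The rod is parallel to z but off-centre, by 3.6 to 4.8 mm in an unknown direction, not in the pose: find it by feel or sight. Stands in the block, handle resting on top.
- block: Fixed wooden holder for the drift, 80 x 80 x 95 mm high, with a vertical through hole of 29 mm diameter in its middle. Origin at the centre of its underside on the table; z up.
Mind the look-alikes: they are no part of the job. Leave any purple look-alike of the block alone.

How it is judged (in metres and radians):
On the way, in this order (a step that is already met when the one before it is completed fails the run):
1. the drift stands upright in the stub's socket, its rod pressing on the stub (contact force between drift and stub above 1 N and z of drift in the frame of riser below 0.2165 m and horizontal distance between drift and stub below 0.011 m and angle between drift's own z axis and vertical below 0.12 rad), for 0.05 s.
2. the stub has been driven out below its socket (height (world z) of stub below 0.05 m), for 0.05 s.
At the end, for the whole second after the job is handed in: The stub lies at rest in the tray under the riser; the drift stands in its block, handle resting on the block's top (within 5 mm in height, 15 mm of the middle, 0.1 rad of upright); the pin is within 8 mm and the tin within 15 mm of where they began (z of stub in the frame of riser below 0.035 m and x of stub in the frame of riser between -0.044 and 0.044 m and y of stub in the frame of riser between -0.103 and 0.103 m and linear speed of stub below 0.03 m/s and horizontal distance between drift and block below 0.015 m and height (world z) of drift between 0.09 and 0.1 m and angle between drift's own z axis and vertical below 0.1 rad and linear speed of drift below 0.02 m/s and distance of pin from where it was at the start of the episode below 0.008 m and distance of tin from where it was at the start of the episode below 0.015 m); the robot touches nothing.
It fails at once if the drift bears on the riser with more than 30 N (contact force between drift and riser above 30 N).
It fails at once if the drift presses on the stub with more than 30 N (contact force between drift and stub above 30 N).
It fails at once if the sound leg pin is moved by over 8 mm (distance of pin from where it was at the start of the episode above 0.008 m).
It fails at once if the tin on the riser is moved by over 15 mm (distance of tin from where it was at the start of the episode above 0.015 m).
It also fails if it takes over 70 s, if anything falls off the work surface, if the arm or the gripper's body presses on something with over 40 N, if the wrist force passes 120 N, or if a joint passes its speed limit or range.

## Working session

There is one attempt and no reset: what is moved stays moved. The work goes in short steps, Python scripts to look and compute and a tool call to move; the robot and the scene stay as the last step left them, time stands still between calls to the robot, and variables do not carry over. Pictures are saved under pics/ and viewed, about 8 in all and at most 12, crops included, and the job is handed in when it is done.

Besides the shell and the picture viewer there is one more tool, called as a command line: name --pt "numbers of a row" for each row, then --argument value for the rest. arm_command: Moves the arm, as the interface text tells. Its arguments: {"type":"object","properties":{"increments":{"type":"array"},"grip_force":{"type":"number"}},"required":["increments"]}

```bash
mkdir -p pics; cat > h.py <<'E'
import numpy as np, cv2
from scipy.spatial.transform import Rotation as R
from workcell import bot
def snap(n,f):
    c=bot.camera(n); cv2.imwrite('pics/'+f,c['color'][:,:,::-1]); return c
def rot(c):
    a=np.array(c['attitude'],float)
    return a if a.shape==(3,3) else (R.from_euler('xyz',a,degrees=True).as_matrix() if a.size==3 else R.from_quat(a).as_matrix())
def ray(c,u,v,fish=False):
    x=(u-c['cx'])/c['fx'];y=(v-c['cy'])/c['fy']
    if fish:
        r=np.hypot(x,y); s=np.sin(r)/r if r>1e-9 else 1; d=np.array([x*s,-y*s,-np.cos(r)])
    else: d=np.array([x,-y,-1])
    return np.array(c['origin']),rot(c)@d
def onz(c,u,v,z,fish=False):
    o,d=ray(c,u,v,fish); return o+d*(z-o[2])/d[2]
def proj(c,p,fish=False):
    q=rot(c).T@(np.array(p)-c['origin']); x,y,z=q[0],-q[1],-q[2]
    if fish:
        h=np.hypot(x,y); r=np.arctan2(h,z); k=r/h if h>1e-9 else 0
    else: k=1/z
    return c['cx']+c['fx']*x*k,c['cy']+c['fy']*y*k
E
python3 - <<'E'
from h import *
import pickle
cs={}
for n in('scene','side','wrist'):
    c=snap(n,n+'0.png'); cs[n]={k:c[k] for k in c if k!='color'}; print(n,cs[n])
pickle.dump(cs,open('cs.pkl','wb'))
print(bot.get_obs())
E
```

```text
scene {'fx': 379.39683564462064, 'fy': 379.39683564462064, 'cx': 314.9521850094253, 'cy': 198.63237918899617, 'origin': array([0.7381672 , 0.44264657, 0.85134814]), 'attitude': array([ 31.28663061,  -0.78908952, 142.06808627])}
side {'fx': 438.01174042026815, 'fy': 438.01174042026815, 'cx': 322.7500508939749, 'cy': 209.5491962501769, 'origin': array([ 0.22866626, -0.43946875,  0.68941691]), 'attitude': array([ 43.99804832,  -0.90037392, -23.06286659])}
wrist {'fx': 309.70691628693146, 'fy': 309.70691628693146, 'cx': 316.0478954522937, 'cy': 203.7143039725047, 'origin': array([0.15508167, 0.53143863, 0.37340364]), 'attitude': array([-16.09231909,   0.12729606,  66.4161895 ])}
{'time': 0.15, 'q': array([6.64639059e+01, 5.00302031e+00, 1.00450424e+01, 9.51005318e+01,
       9.05982644e-04, 9.00013279e+01]), 'qd': array([ 0.06454846, -0.05347573,  0.06536298,  0.00155028, -0.00355924,
        0.03182466]), 'joint_efforts': array([ 1.10570476e-03, -5.20763898e+01,  4.65043223e+01,  1.38413135e-02,
        4.65317044e-06,  2.33398474e-06]), 'ee_pos': array([0.21955272, 0.50407936, 0.23075544]), 'tcp_rot': array([-1.79941490e+02, -9.04626154e-04,  1.56462577e+02]), 'wrist_force': array([-0.76218514,  0.6683813 ,  0.90122878]), 'torque': array([-0.04271173, -0.03010975,  0.00017874]), 'opening': 0.08574005066347952}
```

View pics/scene0.png

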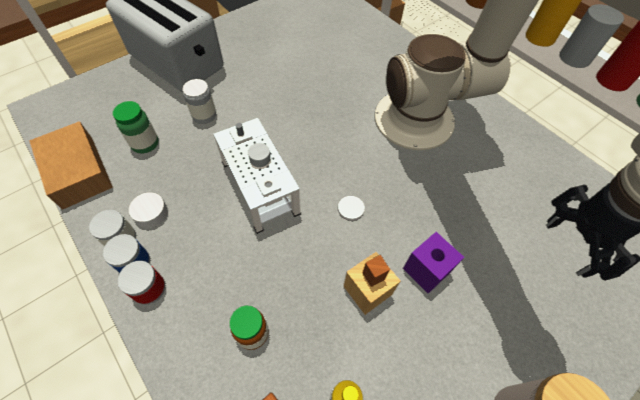

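View pics/side0.png

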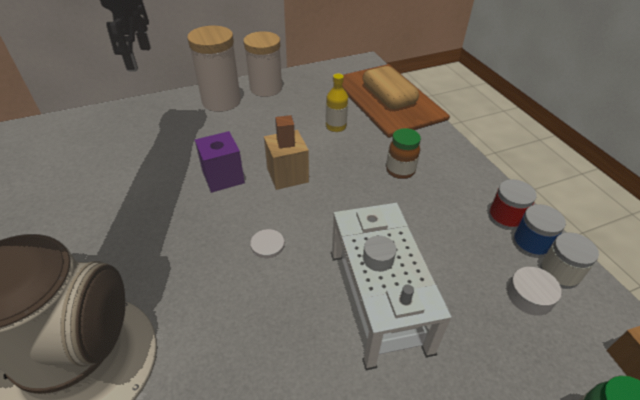

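The scene view shows the wooden drift in the tan block at (372,280). The purple look-alike at (433,262) is empty, so I leave it. The riser's pin is at (240,130), the tin at (259,153) and the open socket at (267,184). Next I make an enlarged crop for confirmation and measuring.

```bash
python3 - <<'E'
from h import *
import pickle
cs=pickle.load(open('cs.pkl','rb'))
s=cv2.imread('pics/scene0.png');t=cv2.imread('pics/side0.png')
def cr(im,x,y,w,h,k): 
    o=cv2.resize(im[y:y+h,x:x+w],None,fx=k,fy=k,interpolation=cv2.INTER_CUBIC)
    for i in range(0,w,20): cv2.putText(o,str(x+i),(i*k,8),0,.3,(0,0,255),1); cv2.line(o,(i*k,10),(i*k,14),(0,0,255),1)
    for i in range(0,h,20): cv2.putText(o,str(y+i),(0,i*k+4),0,.3,(255,0,0),1)
    return o
a=np.hstack([cr(s,335,225,100,100,4-1+1)[:, :],cr(s,205,110,100,100,4)[:300*2,:]])[:400]
b=np.hstack([cr(t,250,105,100,100,2),cr(t,325,190,150,100,4)])if 0 else np.hstack([cr(t,255,105,66,100,3),cr(t,330,200,110,100,3),np.zeros((300,800-528,3),np.uint8)])[:200+100]
cv2.imwrite('pics/crop1.png',np.vstack([a,b])[:600])
for n,u,v,z in(('scene',372,280,.095),('scene',267.5,184,.13),('scene',240,136,.13),('side',372,218,.13),('side',405,302,.13),('side',286,143,.095)):
    print(n,u,v,onz(cs[n],u,v,z))
E
```

```text
scene 372 280 [0.47475962 0.31359383 0.095     ]
scene 267.5 184 [0.52256893 0.00664466 0.13      ]
scene 240 136 [ 0.49646259 -0.15183039  0.13      ]
side 372 218 [0.52005433 0.00275833 0.13      ]
side 405 302 [ 0.48662253 -0.16684483  0.13      ]
side 286 143 [0.46700658 0.30348268 0.095     ]
```

View pics/crop1.png

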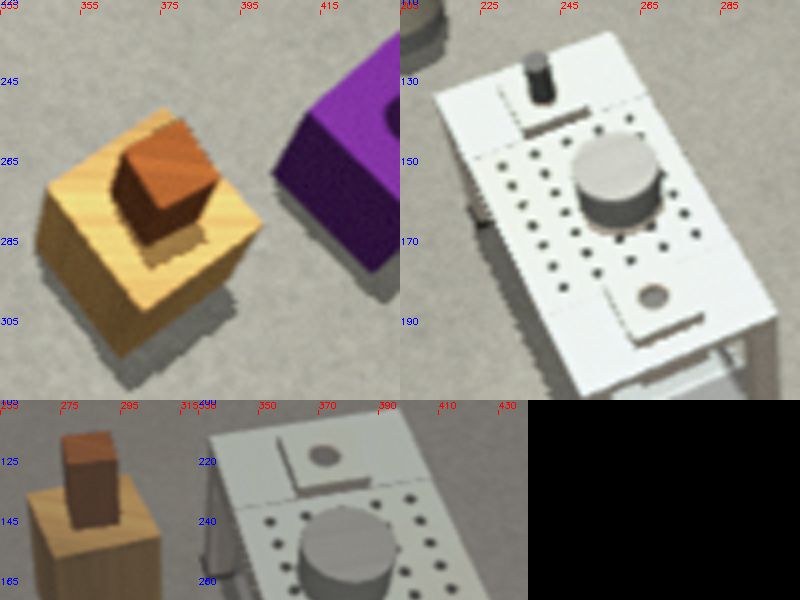

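```bash
python3 - <<'E'
from h import *
import pickle
cs=pickle.load(open('cs.pkl','rb'));c=cs['scene'];s=cs['side']
def ang(P): 
    for i in range(4):
        e=P[(i+1)%4]-P[i]; print('  edge',np.linalg.norm(e)*1e3,np.degrees(np.arctan2(e[1],e[0])))
B=[onz(c,*p,.095)[:2] for p in((346.75,271.75),(375.75,252),(400.5,281),(370.75,302.5))];print('block',np.mean(B,0));ang(B)
H=[onz(c,*p,.155)[:2] for p in((365.5,263.25),(380,254.5),(390,269.5),(375.5,277.25))];print('handle',np.mean(H,0));ang(H)
f=lambda x,y:(255+x/3,105+(y-400)/3)
Hs=[onz(s,*f(*p),.155)[:2] for p in((61,437),(110,432),(117,458),(69,465))];print('handle side',np.mean(Hs,0));ang(Hs)
Bs=[onz(s,*f(*p),.095)[:2] for p in((26,495),(52,556),(160,534))];print('blk side',(Bs[0]+Bs[2])/2)
print('mouth',onz(c,268.25,184,.13),onz(s,372.3,218.3,.13))
print('pin top',onz(c,205+136/4,110+58/4,.159),onz(s,407,289,.159))
# riser deck corners
D=[onz(c,205+x/4,110+y/4,.12)[:2] for x,y in((33,96),(212,32),(377,315),(183,397))];print('deck',np.mean(D,0));ang(D)
E
```

```text
block [0.46711161 0.30955469]
  edge 78.59101175376463 176.91012757668906
  edge 79.0650515669607 87.56539709941607
  edge 79.0250206396171 -3.346403915650725
  edge 78.70747115254257 -92.74700210369696
handle [0.46777221 0.30983358]
  edge 35.238493154044896 173.74191995086272
  edge 35.23292530119453 80.20261513315192
  edge 33.3519251363284 -9.799749897464109
  edge 33.106191477827714 -96.64709724691009
handle side [0.46606144 0.30063532]
  edge 35.012043428141695 -11.523289183799738
  edge 32.171145831534844 -101.56150305303989
  edge 33.90396013819623 172.33235758121742
  edge 34.470578119710304 80.41078014722264
blk side [0.4662212  0.30354161]
mouth [0.52121694 0.0076787  0.13      ] [0.52020867 0.00192302 0.13      ]
pin top [ 0.48883371 -0.16010828  0.159     ] [ 0.48698226 -0.16330412  0.159     ]
deck [ 0.50566779 -0.07510932]
  edge 120.93471505476315 169.2456457148811
  edge 243.21362601431096 79.2663975065225
  edge 119.4207244717651 -10.583324441463901
  edge 243.57535671489404 -100.37737224281572
```

```bash
cat >> h.py <<'E'
def go(p,yaw=None):
    o=bot.get_obs(); M=R.from_euler('xyz',o['tcp_rot'],degrees=True)
    print('t',round(o['time'],2),'pos',o['ee_pos'].round(4),'rpy',o['tcp_rot'].round(2),'F',o['wrist_force'].round(1),'open',round(o['opening'],4))
    print('tool shift cm',(M.inv().apply(np.array(p)-o['ee_pos'])*100).round(2))
    if yaw is not None: print('rotvec tool deg',np.degrees((M.inv()*R.from_euler('xyz',[180,0,yaw],degrees=True)).as_rotvec()).round(2))
E
python3 - <<'E'
from h import *
go([.467,.307,.235],171)
E
```

```text
t 0.15 pos [0.2196 0.5041 0.2308] rpy [-179.94   -0.    156.46] F [-0.8  0.7  0.9] open 0.0857
tool shift cm [-30.56  -8.19  -0.42]
rotvec tool deg [-6.000e-02 -1.000e-02 -1.454e+01]
```

arm_command --pt "-1 -5.1 -1.36 0 0 0 0" --pt "-1 -5.1 -1.36 0 0 0 0" --pt "-1 -5.1 -1.37 0 0 0 0" --pt "-1 -5.1 -1.37 0 0 0 0" --pt "-1 -5.1 -1.37 0 0 0 0" --pt "-1 -5.06 -1.36 0 0 0 0" --pt "-1 0 0 0 0 0 -7.3" --pt "-1 0 0 0 0 0 -7.3" --pt "-1 0 0 0 0 0 0" --pt "-1 0 0 0 0 0 0"

```text
time: 1.4
ee_pos: [0.467, 0.3072, 0.2312]
tcp_rot: [-180.0, -0.0, 170.9]
wrist_force: [0.1, -0.0, 0.5]
opening: 0.085
```

```bash
python3 - <<'E'
from h import *
import pickle
c=snap('wrist','w1.png');pickle.dump({k:c[k] for k in c if k!='color'},open('w1.pkl','wb'))
go([.467,.307,.235],171); print(bot.get_obs()['q'].round(1))
for p in((.467,.307,.155),(.467,.302,.155)): print(proj(c,p,True))
E
```

```text
t 1.45 pos [0.467  0.3073 0.2312] rpy [-180.     -0.    170.96] F [ 0.1 -0.2  0.5] open 0.0852
tool shift cm [-0.01 -0.03 -0.38]
rotvec tool deg [-0.   -0.   -0.04]
[33.3  6.2 11.4 95.2 -0.  42.4]
(np.float64(317.3287477891403), np.float64(213.07736671882714))
(np.float64(310.68426362512264), np.float64(214.0894974352674))
```

View pics/w1.png

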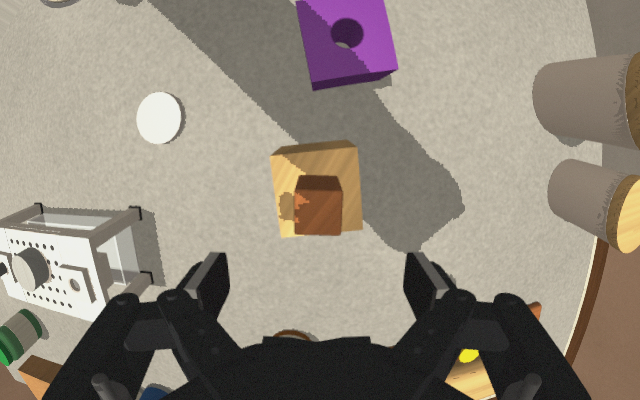

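The wrist view shows the handle top centred at (318,213). I predicted (317.3,213.1) for (0.467, 0.307), so the position holds and the handle is square with the jaws. I'm going down to grip.

arm_command --pt "-1 0 0 2.5 0 0 0" --pt "-1 0 0 3 0 0 0" --pt "-1 0 0 3 0 0 0" --pt "-1 0 0 2.3 0 0 0" --pt "-1 0 0 1 0 0 0" --pt "-1 0 0 0 0 0 0" --pt "0.4 0 0 0 0 0 0" --pt "0.4 0 0 0 0 0 0" --pt "0.4 0 0 0 0 0 0" --pt "0.4 0 0 0 0 0 0" --grip_force 60

```text
time: 2.7
ee_pos: [0.4674, 0.3073, 0.1141]
tcp_rot: [179.9, 0.1, 171.1]
wrist_force: [-0.8, 0.6, 5.1]
opening: 0.0352
```

arm_command --pt "0.6 0 0 0 0 0 0" --pt "0.6 0 0 0 0 0 0"

```text
time: 2.95
ee_pos: [0.4674, 0.3074, 0.1141]
tcp_rot: [179.9, 0.1, 171.1]
wrist_force: [0.6, 0.2, 4.7]
opening: 0.0356
```

arm_command --pt "0.6 0 0 -0.5 0 0 0" --pt "0.6 0 0 -1.5 0 0 0" --pt "0.6 0 0 -2.5 0 0 0" --pt "0.6 0 0 -2.5 0 0 0" --pt "0.6 0 0 -2.5 0 0 0" --pt "0.6 0 0 -2.5 0 0 0" --pt "0.6 0 0 -2 0 0 0" --pt "0.6 0 0 -1 0 0 0" --pt "0.6 0 0 0 0 0 0" --pt "0.6 0 0 0 0 0 0"

```text
time: 4.2
ee_pos: [0.4669, 0.307, 0.2624]
tcp_rot: [-180.0, -0.1, 171.1]
wrist_force: [-0.0, 0.7, -1.6]
opening: 0.0353
```

```bash
python3 - <<'E'
from h import *
import pickle
go([.512,.05,.264],171)
cs={}
for n in('scene','side','wrist'):
    c=snap(n,n+'2.png'); cs[n]={k:c[k] for k in c if k!='color'}
    e=bot.get_obs()['ee_pos']; print(n,[np.round(proj(c,e+[0,0,d],n=='wrist'),1) for d in(-.019,-.109)])
pickle.dump(cs,open('c2.pkl','wb'))
a=[]
for n in('scene','side','wrist'):
    im=cv2.imread(f'pics/{n}2.png'); c=cs[n]; u,v=proj(c,e+[0,0,-.07],n=='wrist'); x,y=int(u)-33,int(v)-75
    x=max(x,0);y=min(max(y,0),250); print(n,x,y)
    a.append(cv2.resize(im[y:y+150,x:x+66],None,fx=4,fy=4,interpolation=cv2.INTER_CUBIC))
cv2.imwrite('pics/c2.png',np.hstack(a))
E
```

```text
t 4.2 pos [0.4669 0.307  0.2624] rpy [-1.7995e+02 -5.0000e-02  1.7106e+02] F [-0.   0.7 -1.6] open 0.0353
tool shift cm [ -8.44 -24.69  -0.14]
rotvec tool deg [-0.05 -0.05  0.06]
scene [array([384.8, 245.9]), array([376.9, 265. ])]
side [array([282. ,  81.4]), array([284.2, 119.9])]
wrist [array([318. , 243.9]), array([317.6, 201.3])]
scene 347 182
side 250 28
wrist 284 140
```

View pics/c2.png

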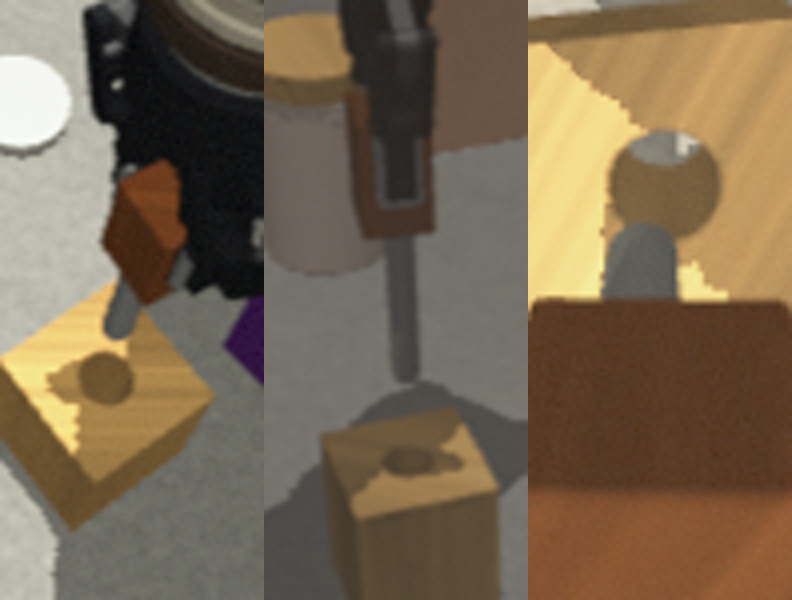

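```bash
python3 - <<'E'
from h import *
import pickle
cs=pickle.load(open('c2.pkl','rb'));e=bot.get_obs()['ee_pos'];z=e[2]-.109
T={'scene':(376.4,263.6),'side':(285.2,121.2),'wrist':(312.5,203)}
HB={'scene':(347+105/4,182+380/4),'side':(250+(411-264)/4,28+462/4),'wrist':(284+(665-528)/4,140+185/4)}
for n in T:
    print(n,'tip-TCP mm',((onz(cs[n],*T[n],z,n=='wrist')-e)[:2]*1e3).round(1),'hole',onz(cs[n],*HB[n],.095,n=='wrist')[:2].round(4))
E
```

```text
scene tip-TCP mm [-1.1 -2.7] hole [0.4683 0.3104]
side tip-TCP mm [ 0.3 -5.5] hole [0.4679 0.3012]
wrist tip-TCP mm [ 0.8 -4.5] hole [0.4673 0.3078]
```

```bash
python3 - <<'E'
from h import *
go([.5205,.0103,.262],171)
E
```

```text
t 4.35 pos [0.4669 0.307  0.2625] rpy [-1.7995e+02 -5.0000e-02  1.7106e+02] F [-1.  -0.2 -1.3] open 0.0355
tool shift cm [ -9.9  -28.47   0.07]
rotvec tool deg [-0.05 -0.05  0.06]
```

arm_command --pt "0.6 -0.7 -2 0 0 0 0" --pt "0.6 -1.4 -4 0 0 0 0" --pt "0.6 -1.5 -4.3 0 0 0 0" --pt "0.6 -1.5 -4.3 0 0 0 0" --pt "0.6 -1.5 -4.3 0 0 0 0" --pt "0.6 -1.4 -4.2 0 0 0 0" --pt "0.6 -1.2 -3.4 0 0 0 0" --pt "0.6 -0.7 -1.97 0 0 0 0" --pt "0.6 0 0 0 0 0 0" --pt "0.6 0 0 0 0 0 0"

```text
time: 5.6
ee_pos: [0.5204, 0.0104, 0.2632]
tcp_rot: [180.0, -0.0, 171.0]
wrist_force: [0.1, 0.4, -2.0]
opening: 0.0355
```

```bash
python3 - <<'E'
from h import *
import pickle
go([.5205,.0103,.25],171)
cs={};a=[];e=bot.get_obs()['ee_pos']
for n in('scene','side','wrist'):
    c=snap(n,n+'3.png'); cs[n]={k:c[k] for k in c if k!='color'}
    f=n=='wrist'; print(n,[np.round(proj(c,p,f),1) for p in(e+[.0005,-.0043,-.109],[.521,.006,.13])])
    im=cv2.imread(f'pics/{n}3.png');u,v=proj(c,[.521,.006,.15],f); x,y=int(u)-33,int(v)-50; print(x,y)
    a.append(cv2.resize(im[y:y+100,x:x+66],None,fx=4,fy=4,interpolation=cv2.INTER_CUBIC))
pickle.dump(cs,open('c3.pkl','wb'))
cv2.imwrite('pics/c3.png',np.hstack(a))
E
```

```text
t 5.6 pos [0.5204 0.0104 0.2632] rpy [ 1.7999e+02 -1.0000e-02  1.7104e+02] F [ 0.1  0.4 -2. ] open 0.0355
tool shift cm [-0.01 -0.    1.32]
rotvec tool deg [ 0.01 -0.01  0.04]
scene [array([267. , 177.4]), array([267.9, 183.5])]
234 128
side [array([372.9, 206.9]), array([371.6, 216.6])]
339 158
wrist [array([311.8, 202.4]), array([312.1, 195.4])]
278 151
```

View pics/c3.png

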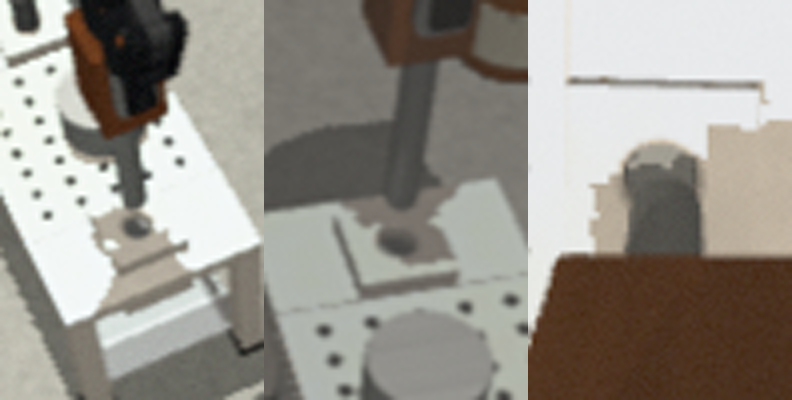

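```bash
python3 - <<'E'
from h import *
import pickle
cs=pickle.load(open('c3.pkl','rb'));e=np.array([.5204,.0104,.2632]);z=e[2]-.109
T={'scene':(267.5,177.5),'side':(373.5,207.75),'wrist':(312.2,203)}
M={'scene':(268.25,185),'side':(372.5,218.5),'wrist':(278+133/4,151+179/4)}
for n in T:
    t=onz(cs[n],*T[n],z,n=='wrist');m=onz(cs[n],*M[n],.13,n=='wrist')
    print(n,'tip',t[:2].round(4),'mouth',m[:2].round(4),'need',((m-t)[:2]*1e3).round(1))
im=cv2.imread('pics/wrist3.png')[180:222,280:346].astype(float)
g=np.clip((im/255)**.6*255,0,255).astype(np.uint8)
cv2.imwrite('pics/c4.png',cv2.resize(g,None,fx=12,fy=12,interpolation=cv2.INTER_CUBIC))
E
```

```text
scene tip [0.5201 0.0069] mouth [0.5228 0.0099] need [2.7 3. ]
side tip [0.5209 0.004 ] mouth [0.5203 0.0014] need [-0.6 -2.6]
wrist tip [0.5215 0.0063] mouth [0.5212 0.0052] need [-0.2 -1.2]
```

View pics/c4.png

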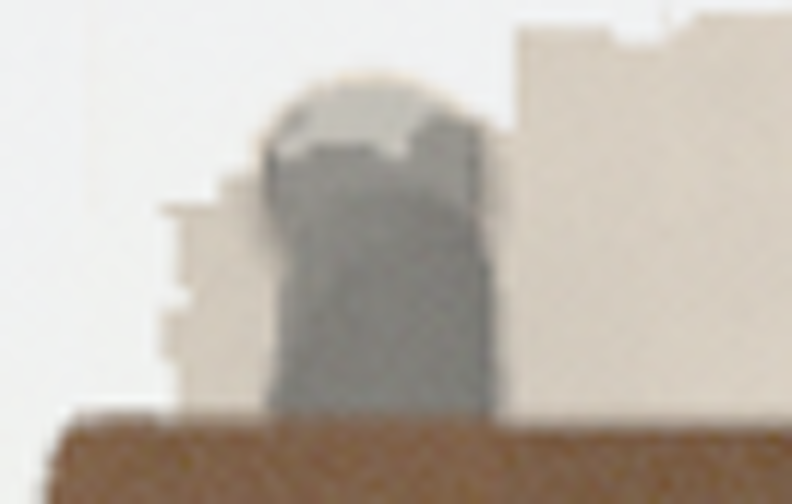

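arm_command --pt "0.6 0.06 -0.11 0 0 0 0" --pt "0.6 0 0 0.8 0 0 0" --pt "0.6 0 0 0.8 0 0 0" --pt "0.6 0 0 0.4 0 0 0" --pt "0.6 0 0 0.1 0 0 0" --pt "0.6 0 0 0.1 0 0 0" --pt "0.6 0 0 0.1 0 0 0" --pt "0.6 0 0 0 0 0 0"

```text
time: 6.75
ee_pos: [0.5199, 0.0095, 0.2403]
tcp_rot: [180.0, 0.0, 171.1]
wrist_force: [0.8, -0.2, -2.2]
opening: 0.0353
```

arm_command --pt "0.6 0 0 0.1 0 0 0" --pt "0.6 0 0 0.1 0 0 0" --pt "0.6 0 0 0 0 0 0"

```text
time: 7.12
ee_pos: [0.5199, 0.0095, 0.2382]
tcp_rot: [-180.0, -0.0, 171.1]
wrist_force: [-0.7, 0.1, -1.7]
opening: 0.0356
```

arm_command --pt "0.6 0 0 0.1 0 0 0" --pt "0.6 0 0 0.1 0 0 0" --pt "0.6 0 0 0 0 0 0"

```text
time: 7.5
ee_pos: [0.5199, 0.0095, 0.2362]
tcp_rot: [-180.0, -0.0, 171.1]
wrist_force: [-0.2, -0.6, -1.3]
opening: 0.0355
```

arm_command --pt "0.6 0 0 0.1 0 0 0" --pt "0.6 0 0 0.1 0 0 0" --pt "0.6 0 0 0 0 0 0"

```text
time: 7.88
ee_pos: [0.5199, 0.0095, 0.2342]
tcp_rot: [-180.0, -0.0, 171.1]
wrist_force: [0.1, -0.3, -2.2]
opening: 0.0355
```

arm_command --pt "0.6 0 0 0.1 0 0 0" --pt "0.6 0 0 0.1 0 0 0" --pt "0.6 0 0 0 0 0 0"

```text
time: 8.25
ee_pos: [0.5201, 0.0095, 0.2329]
tcp_rot: [180.0, 0.1, 171.1]
wrist_force: [0.2, 0.2, 3.5]
opening: 0.0353
```

arm_command --pt "0.6 0 0 0.05 0 0 0" --pt "0.6 0 0 0.05 0 0 0" --pt "0.6 0 0 0 0 0 0"

```text
time: 8.62
ee_pos: [0.5202, 0.0095, 0.2322]
tcp_rot: [180.0, 0.1, 171.1]
wrist_force: [-1.0, 0.0, 6.8]
opening: 0.0355
```

arm_command --pt "0.6 0 0 0.05 0 0 0" --pt "0.6 0 0 0.05 0 0 0" --pt "0.6 0 0 0 0 0 0"

```text
time: 9.0
ee_pos: [0.5202, 0.0095, 0.2312]
tcp_rot: [180.0, 0.1, 171.1]
wrist_force: [-0.9, -0.1, 6.9]
opening: 0.0355
```

Force levels off near 9 N while the tip advances, which matches the stub sliding against its pads.

arm_command --pt "0.6 0 0 0.1 0 0 0" --pt "0.6 0 0 0.1 0 0 0" --pt "0.6 0 0 0.1 0 0 0" --pt "0.6 0 0 0.1 0 0 0" --pt "0.6 0 0 0.1 0 0 0"

```text
time: 9.62
ee_pos: [0.5202, 0.0095, 0.2264]
tcp_rot: [180.0, 0.1, 171.1]
wrist_force: [-0.8, -0.1, 7.9]
opening: 0.0353
```

arm_command --pt "0.6 0 0 0.12 0 0 0" --pt "0.6 0 0 0.12 0 0 0" --pt "0.6 0 0 0.12 0 0 0" --pt "0.6 0 0 0.12 0 0 0" --pt "0.6 0 0 0.12 0 0 0" --pt "0.6 0 0 0.12 0 0 0" --pt "0.6 0 0 0.12 0 0 0"

```text
time: 10.5
ee_pos: [0.5202, 0.0095, 0.218]
tcp_rot: [180.0, 0.1, 171.1]
wrist_force: [-0.6, -0.9, 8.2]
opening: 0.0352
```

arm_command --pt "0.6 0 0 0.12 0 0 0" --pt "0.6 0 0 0.12 0 0 0" --pt "0.6 0 0 0.12 0 0 0" --pt "0.6 0 0 0.12 0 0 0" --pt "0.6 0 0 0.12 0 0 0" --pt "0.6 0 0 0.12 0 0 0" --pt "0.6 0 0 0.12 0 0 0" --pt "0.6 0 0 0.12 0 0 0"

```text
time: 11.5
ee_pos: [0.5203, 0.0095, 0.2084]
tcp_rot: [180.0, 0.1, 171.1]
wrist_force: [-0.8, 0.0, 9.1]
opening: 0.0354
```

arm_command --pt "0.6 0 0 0.12 0 0 0" --pt "0.6 0 0 0.12 0 0 0" --pt "0.6 0 0 0.12 0 0 0" --pt "0.6 0 0 0.12 0 0 0" --pt "0.6 0 0 0.12 0 0 0" --pt "0.6 0 0 0.12 0 0 0" --pt "0.6 0 0 0.12 0 0 0" --pt "0.6 0 0 0 0 0 0"

```text
time: 12.5
ee_pos: [0.5198, 0.0095, 0.1984]
tcp_rot: [-180.0, -0.0, 171.1]
wrist_force: [-0.2, 1.0, -1.8]
opening: 0.0354
```

arm_command --pt "0.6 0 0 0.15 0 0 0" --pt "0.6 0 0 0.15 0 0 0" --pt "0.6 0 0 0 0 0 0"

```text
time: 12.88
ee_pos: [0.5198, 0.0095, 0.1955]
tcp_rot: [-180.0, -0.0, 171.1]
wrist_force: [0.8, 1.5, -2.1]
opening: 0.0355
```

```bash
python3 - <<'E'
from h import *
go([.52,.0095,.27])
a=snap('scene','scene5.png')['color'][100:250,180:330];b=snap('side','side5.png')['color'][190:370,320:460]
o=np.hstack([cv2.resize(a,(400,400)),cv2.resize(b,(311,400))]);cv2.imwrite('pics/c5.png',o[:,:,::-1])
E
```

```text
t 12.88 pos [0.5198 0.0095 0.1955] rpy [-1.8000e+02 -3.0000e-02  1.7106e+02] F [ 0.8  1.5 -2.1] open 0.0355
tool shift cm [-0.01  0.01 -7.45]
```

View pics/c5.png

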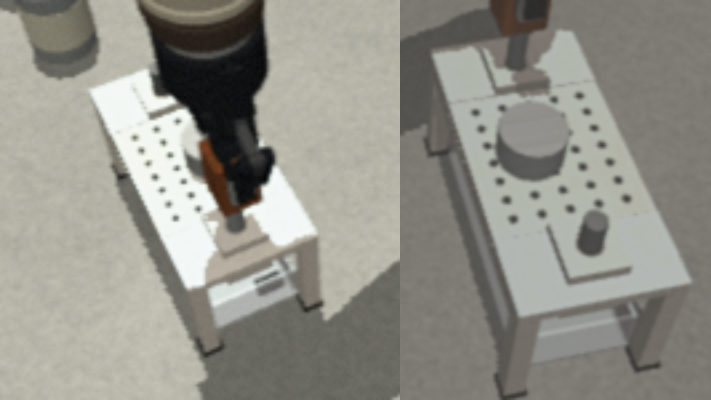

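The stub is visible lying in the tray at crop (268,280). The pin and tin have not moved. I'm drawing the drift straight out.

arm_command --pt "0.6 0 0 -0.5 0 0 0" --pt "0.6 0 0 -0.8 0 0 0" --pt "0.6 0 0 -0.8 0 0 0" --pt "0.6 0 0 -0.8 0 0 0" --pt "0.6 0 0 -1 0 0 0" --pt "0.6 0 0 -1 0 0 0" --pt "0.6 0 0 -1 0 0 0" --pt "0.6 0 0 -0.8 0 0 0" --pt "0.6 0 0 -0.3 0 0 0" --pt "0.6 0 0 0 0 0 0"

```text
time: 14.22
ee_pos: [0.52, 0.0095, 0.2659]
tcp_rot: [-180.0, -0.0, 171.1]
wrist_force: [-0.8, 0.3, -1.8]
opening: 0.0351
```

```bash
python3 - <<'E'
from h import *
go([.4672,.3074,.2645],171.1)
E
```

```text
t 14.22 pos [0.52   0.0095 0.2659] rpy [-180.     -0.    171.06] F [-0.8  0.3 -1.8] open 0.0351
tool shift cm [ 9.84 28.61  0.14]
rotvec tool deg [-0.   -0.   -0.04]
```

arm_command --pt "0.6 0.7 2 0 0 0 0" --pt "0.6 1.4 4 0 0 0 0" --pt "0.6 1.5 4.3 0 0 0 0" --pt "0.6 1.5 4.3 0 0 0 0" --pt "0.6 1.5 4.3 0 0 0 0" --pt "0.6 1.4 4.2 0 0 0 0" --pt "0.6 1.2 3.5 0 0 0 0" --pt "0.6 0.64 2.01 0 0 0 0" --pt "0.6 0 0 0 0 0 0" --pt "0.6 0 0 0 0 0 0"

```text
time: 15.48
ee_pos: [0.4674, 0.3067, 0.2658]
tcp_rot: [-180.0, -0.0, 171.0]
wrist_force: [0.3, -0.0, -1.4]
opening: 0.0356
```

arm_command --pt "0.6 0 0 1.5 0 0 0" --pt "0.6 0 0 2 0 0 0" --pt "0.6 0 0 1 0 0 0" --pt "0.6 0 0 0.3 0 0 0" --pt "0.6 0 0 0.3 0 0 0" --pt "0.6 0 0 0.3 0 0 0" --pt "0.6 0 0 0 0 0 0"

```text
time: 16.35
ee_pos: [0.4672, 0.3074, 0.2119]
tcp_rot: [180.0, 0.0, 171.1]
wrist_force: [-0.1, 0.4, -1.9]
opening: 0.0354
```

arm_command --pt "0.6 0 0 0.3 0 0 0" --pt "0.6 0 0 0.3 0 0 0" --pt "0.6 0 0 0.3 0 0 0" --pt "0.6 0 0 0.3 0 0 0" --pt "0.6 0 0 0.3 0 0 0" --pt "0.6 0 0 0 0 0 0"

```text
time: 17.1
ee_pos: [0.467, 0.3073, 0.1966]
tcp_rot: [-180.0, -0.0, 171.1]
wrist_force: [-0.3, -0.2, -0.3]
opening: 0.0356
```

In the hole without contact. Lowering to near the seat.

arm_command --pt "0.6 0 0 1 0 0 0" --pt "0.6 0 0 1.5 0 0 0" --pt "0.6 0 0 1.5 0 0 0" --pt "0.6 0 0 1.5 0 0 0" --pt "0.6 0 0 1.3 0 0 0" --pt "0.6 0 0 0.8 0 0 0" --pt "0.6 0 0 0.3 0 0 0" --pt "0.6 0 0 0 0 0 0"

```text
time: 18.1
ee_pos: [0.4672, 0.3075, 0.118]
tcp_rot: [180.0, 0.0, 171.1]
wrist_force: [-0.0, 0.1, -1.5]
opening: 0.0355
```

arm_command --pt "0.6 0 0 0.1 0 0 0" --pt "0.6 0 0 0.1 0 0 0" --pt "0.6 0 0 0 0 0 0"

```text
time: 18.48
ee_pos: [0.4672, 0.3074, 0.1159]
tcp_rot: [180.0, 0.0, 171.1]
wrist_force: [0.3, -0.1, -1.0]
opening: 0.0351
```

arm_command --pt "0.6 0 0 0.1 0 0 0" --pt "0.6 0 0 0.08 0 0 0" --pt "0.6 0 0 0 0 0 0"

```text
time: 18.85
ee_pos: [0.4672, 0.3074, 0.1141]
tcp_rot: [180.0, 0.0, 171.1]
wrist_force: [0.3, -0.4, -0.7]
opening: 0.0355
```

arm_command --pt "0.6 0 0 0.05 0 0 0" --pt "-0.2 0 0 0 0 0 0" --pt "-0.6 0 0 0 0 0 0" --pt "-1 0 0 0 0 0 0" --pt "-1 0 0 0 0 0 0" --pt "-1 0 0 0 0 0 0" --pt "-1 0 0 0 0 0 0"

```text
time: 19.73
ee_pos: [0.4671, 0.3074, 0.1136]
tcp_rot: [-180.0, -0.0, 171.1]
wrist_force: [-0.1, -0.4, 1.2]
opening: 0.0853
```

arm_command --pt "-1 0 0 -1 0 0 0" --pt "-1 0 0 -2 0 0 0" --pt "-1 0 0 -3 0 0 0" --pt "-1 0 0 -3 0 0 0" --pt "-1 0 0 -3 0 0 0" --pt "-1 0 0 -2 0 0 0" --pt "-1 0 0 0 0 0 0" --pt "-1 0 0 0 0 0 0"

```text
time: 20.72
ee_pos: [0.4671, 0.3073, 0.2529]
tcp_rot: [-180.0, -0.0, 171.1]
wrist_force: [-0.3, -0.9, 0.5]
opening: 0.0854
```

```bash
python3 - <<'E'
from h import *
go([.467,.307,.25])
a=snap('scene','scene6.png')['color'][90:330,190:450];b=snap('side','side6.png')['color'][90:370,240:460]
o=np.hstack([cv2.resize(a,(433,400)),cv2.resize(b,(314,400))]);cv2.imwrite('pics/c6.png',o[:,:,::-1])
E
```

```text
t 20.73 pos [0.4671 0.3073 0.2529] rpy [-1.7997e+02 -3.0000e-02  1.7106e+02] F [-0.3 -0.9  0.5] open 0.0854
tool shift cm [ 0.   -0.03  0.29]
```

View pics/c6.png

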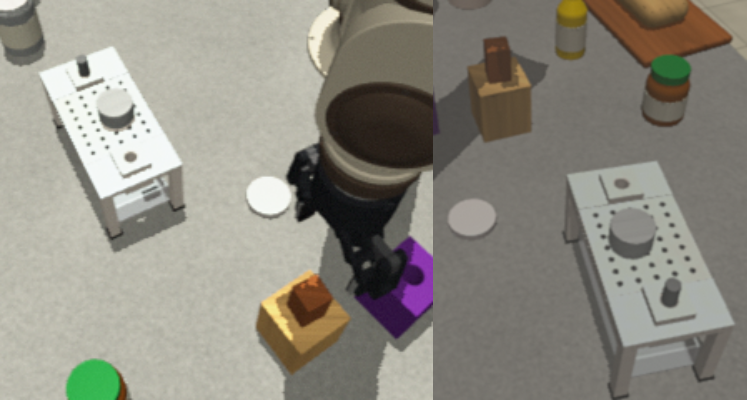

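The drift stands upright on its block at crop (310,297), and the stub lies in the tray at about (150,193). The pin and tin are in place and the gripper is clear.

```bash
python3 -c "
from workcell import bot
print(bot.job_done())"
```

```text
the job is handed in; nothing more can be done
None
```

The stub is out of its socket and lying in the clear tray. The drift is back upright in its wooden block, and I handed the job in at about 21 s of robot time.

- **Finding the socket:** In the camera views the rod sat about 4.3 mm to the −y side of the handle's middle. I lined the tip up over the open socket and lowered it in 1 mm steps. It went in without catching, then met the stub about 6 mm down.
- **Pushing the stub:** The push held steady at about 9–11 N, well under the 30 N limit. The force fell away with the tip about 41 mm below the mouth, which is where the stub should drop.
- **Last checks:** The final pictures show the stub in the tray, the pin and tin where they began by eye, and the gripper open and well clear. The drift was let go within about 1 mm of the height where I picked it up.
- **Disagreement:** The scene and side cameras differed by 6–9 mm in y. I relied on the wrist camera and on touch instead, and the fit agreed with the wrist camera.

No check failed. The hand-in gives no verdict, so the result itself is not confirmed.

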